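Stand the fallen UV shield up and switch on the lamp

ROBOT

A 6-joint arm with a two-finger parallel gripper is mounted at the origin on the work surface. World frame = base frame: x ahead of the robot, y to its left, z up, the work surface at z = 0. Lengths are in m, angles in rad, forces in N, time in s.
With the tool pointing down it reaches from about 0.4 to 0.825 m from the base axis. Payload 7 kg.
Tool frame: the origin (TCP) lies at the very end of the fingers, on their centre line; the grasp point (between the pads) lies 19 mm behind it; z points along the fingers, x is the direction in which the jaws open and shut, and the axes are right-handed (so a half turn about z gives the same grasp; the last joint's range is limited). The gripper opens to 85 mm and grips with 20 to 120 N. Pads are 22 mm wide; open, the fingers measure 114 mm over their backs; the gripper's body (76 mm by 85 mm) begins 54 mm behind the grasp point. The pads swing forward as they close: fully open they stand 13 mm farther back than shut.
Start: joints at [1.46, 0.359, 0.012, 0, -1.224, -0.288], TCP at [0.262, 0.622, 0.231] pointing down, gripper open.
Joint ranges: [-3.07, 3.07], [-1.43, 2.12], [-1.02, 1.25], [-3.03, 1.67], [-3.05, -0], [-3.03, 3.03]. Speed limits (rad/s): [2.39, 2.39, 3.01, 3.14, 3.14, 3.14].

INTERFACE

Orientations are given as [roll, pitch, yaw] about the fixed x, y, z axes, in that order (R = Rz(yaw) Ry(pitch) Rx(roll)).
In Python, from plant import bot, vision, workorder gives the robot as it stands.
- The arm moves only by the tool apply_moves, never from a script. Its argument "deltas" is a list of rows, each an object with "translation": the shift along the world's x, y, z in cm, a list of three; "delta_rot": the turn, a rotation vector about the world's x, y, z in rad, a list of three; "jaw": the opening, from 0 (shut) to 1 (fully open). A call has 1 to 5 rows; each row shifts and turns the commanded pose from where the row before left it; what a row does not reach is not made up. A row lasts 1/8 s, in which the tool goes at most 62.5 mm and 10.7 degrees, less where a joint would pass 70% of its speed; a pose out of reach is approached as far as the arm can. A call is refused whole if a number of a shift passes 6.25 or a number of a turn 0.188, either way. A call with a gripper value outside its range is refused whole. The fingers move at their own pace and stop on an object; the grip force is fixed at half the most. Time passes only in rows, so rows that do not move let the fingers close. It gives the time, the measured TCP pose, the force and the opening at its end, in the units of the state.
- bot.observe(): the state, without advancing time (a new reading comes with each control period).
- vision.capture(name): name is "scene" or "top" or "wrist"; returns the picture (480x640x3 uint8, red, green, blue); there is no depth.
- vision.camera_info(name): a dict with "fx", "fy", "cx", "cy" (pixels), "rvec" (rotation vector, rad) and "tvec" (3), from world to camera coordinates, as OpenCV has them. Camera axes: x right, y down, z forward; pixel columns grow to the right and rows downward; lengths in m; the calibration is good to about 2 mm. A picture is of the moment at which its call begins: read the wrist's pose just before it. camera_info takes no time and is no camera call; for the wrist camera it gives the pose at the moment of the call.
- workorder.job_done(): hands the job in, once; it reports no verdict.
The state is a dict: "t": time; "qpos": joint angles; "joint_velocities": joint speeds; "tau": joint torques, N m; "tool_pos": TCP position; "eef_rot": TCP orientation; "force": force on the tool from outside, world axes, zero at the start; "ft_torque": the same for the moment, N m; "gripper_width": finger opening in m.
Only numpy, scipy, OpenCV 4.12 (cv2) and the standard library are available. Lean on these libraries where they do the work, as an engineer would, in place of code of your own. Each camera call takes 0.05 s, during which the arm holds its last target. There are 200 camera calls.

TASK

The amber UV shield has fallen flat in front of the transilluminator. Gently push its upturned blue foot over, away from the panel, with your fingertips so that the shield stands upright on its foot again about where it fell, without gripping, lifting or carrying it; only when it stands, press the green lamp button fully down for a moment and let go. Leave the red alarm button and everything else on the bench alone.

Things in the scene. Friction and masses are not known exactly. Their poses are not given: they have to be found in the camera images.
- shield: L-shaped UV shield, 0.6 kg, loose, fallen towards the robot: its amber panel lies flat, its blue foot plate sticks up at the panel's far end. Origin: middle of the heel, the outer edge where panel and foot meet, on the bench both lying and standing. z runs up the panel, x along the foot, y along the heel; standing, z is up; lying, x is up and z points roughly to the robot.
- foot_edge (a point): middle of the free edge (yellow strip) of the blue foot plate, 180 mm wide, 110 mm from heel to this edge, 5 mm thick: 110 mm above the bench while lying, 2.5 mm when standing. Pushed near here away from the panel (about 2 N) and followed down, the foot turns about the heel, which may slide 1 to 2 cm; past about 40 degrees it drops flat by itself and the panel comes upright.
- panel_middle (a point): middle of the amber panel (180 mm wide, 200 mm tall, 4 mm thick), 100 mm from the heel; 2 mm above the bench while lying, 100 mm when standing. The panel swings up on the robot's side of the foot
- lamp_button_top (a point): centre of the top of the green round push button (36 mm across) which switches on the lamp, on a fixed grey box 85 x 85 mm, 50 mm tall; pressed straight down
- lamp_button (a joint): travel of the green button, m: 0 released, 0.006 fully down; a spring returns it, 4 N fully down
- alarm_button_top (a point): centre of the top of the like red button (alarm) on a second fixed grey box of the same size; not to be pressed
- alarm_button (a joint): travel of the red button, m: 0 released, 0.006 fully down
- reagent_bottle: amber reagent bottle with a blue cap, 66 mm across, 150 mm tall, loose bystander; origin at the centre of its underside
- tip_box: box of pipette tips, blue with clear lid, 122 x 87 x 75 mm, loose bystander; origin at the centre of its underside
- tube_rack: empty orange tube rack, 100 x 160 x 30 mm, loose bystander; origin at the centre of its underside
- beaker: glass beaker, 70 mm across, 90 mm tall, loose bystander; origin at the centre of its underside
- timer: white bench timer, 60 x 70 x 20 mm, loose bystander; origin at the centre of its underside
- gel_tray: clear open gel tray, 100 x 90 x 25 mm, loose bystander; origin at the centre of its underside

How it is judged:
By the outcome, as a careful person would: the job done as asked, in the order asked, and still so for the second after the job is handed in, with the robot touching nothing.
It also fails if it takes over 51 s, if anything falls off the work surface, if the arm or the gripper's body presses on something with over 40 N, if the wrist force passes 120 N, or if a joint passes its speed limit or range.

## Working session

There is one attempt and no reset: what is moved stays moved. The work goes in short steps, Python scripts to look and compute and a tool call to move; the robot and the scene stay as the last step left them, time stands still between calls to the robot, and variables do not carry over. Pictures are saved under pics/ and viewed, about 8 in all and at most 12, crops included, and the job is handed in when it is done.

Besides the shell and the picture viewer there is one more tool, called after "Call:" as name(argument=value, ...) on one line, values as JSON. apply_moves: Moves the arm, as the interface text tells. Its arguments: {"type":"object","properties":{"deltas":{"type":"array"}},"required":["deltas"]}

```bash
ls; mkdir -p pics; python3 - <<'E'
from plant import bot, vision, workorder
import cv2
print(bot.observe())
for n in ("scene","top"):
    cv2.imwrite(f"pics/{n}0.png", vision.capture(n)[:,:,::-1]); print(n, vision.camera_info(n))
E
```

```text
pics
{'t': 0.0, 'qpos': array([ 1.46011139e+00,  3.59383871e-01,  1.10662700e-02, -3.65115516e-04,
       -1.22411445e+00, -2.88110183e-01]), 'joint_velocities': array([-0.00104425, -0.00067385,  0.0004911 , -0.00057225, -0.00121344,
        0.00052274]), 'tau': array([ 2.87989396e-04, -5.83329749e+01,  2.93418396e+01,  6.93674952e+00,
       -5.69640513e-03, -1.04675189e-05]), 'tool_pos': array([0.26193352, 0.62157745, 0.23036617]), 'eef_rot': array([-3.14145692e+00, -1.66583927e-03, -1.96971590e+00]), 'force': array([-0.2280409 , -0.77406238,  0.6808071 ]), 'ft_torque': array([-0.02569415,  0.00884853, -0.00927481]), 'gripper_width': 0.08529630153929808}
scene {'fx': 483.983687929904, 'fy': 483.983687929904, 'cx': 319.25219458543773, 'cy': 234.52295460883235, 'rvec': array([ 0.76159514,  2.47095272, -1.26842011]), 'tvec': array([ 0.4659238 , -0.09789384,  1.77273577])}
top {'fx': 598.9161836682302, 'fy': 598.9161836682302, 'cx': 318.74620485509485, 'cy': 236.50608603735796, 'rvec': array([ 2.03519968, -2.20349337,  0.2246676 ]), 'tvec': array([0.0311394 , 0.57188672, 1.87165035])}
```

View pics/scene0.png

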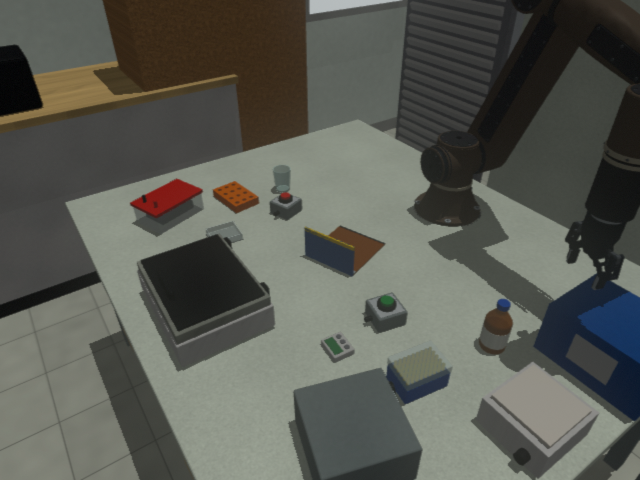

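View pics/top0.png

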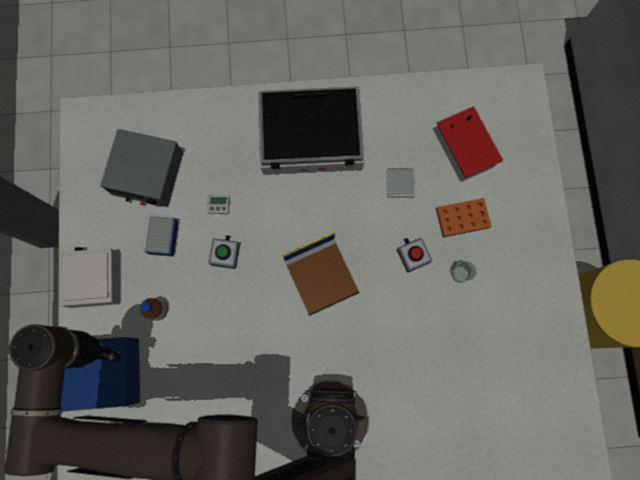

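The top view shows the shield panel around (322,275), with the yellow foot edge from (284,258) to (334,235). The green button is at (222,252), the red one at (416,253), and the transilluminator is behind. The scene view shows the foot edge from (306,230) to (354,246) and the green button at (387,302). I'll zoom in on both views to measure.

```bash
python3 - <<'E'
import cv2, numpy as np
t=cv2.imread("pics/top0.png"); s=cv2.imread("pics/scene0.png")
f=lambda im,x,y,w,h,k: cv2.resize(im[y:y+h,x:x+w],None,fx=k,fy=k,interpolation=cv2.INTER_CUBIC)
a=np.hstack([f(t,270,220,100,100,4),f(s,295,215,100,100,4)])
b=np.hstack([f(t,200,227,100,50,4),f(s,350,280,100,50,4)])
cv2.imwrite("pics/z1.png",np.vstack([a,b]))
E
```

```text
(no output)
```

View pics/z1.png

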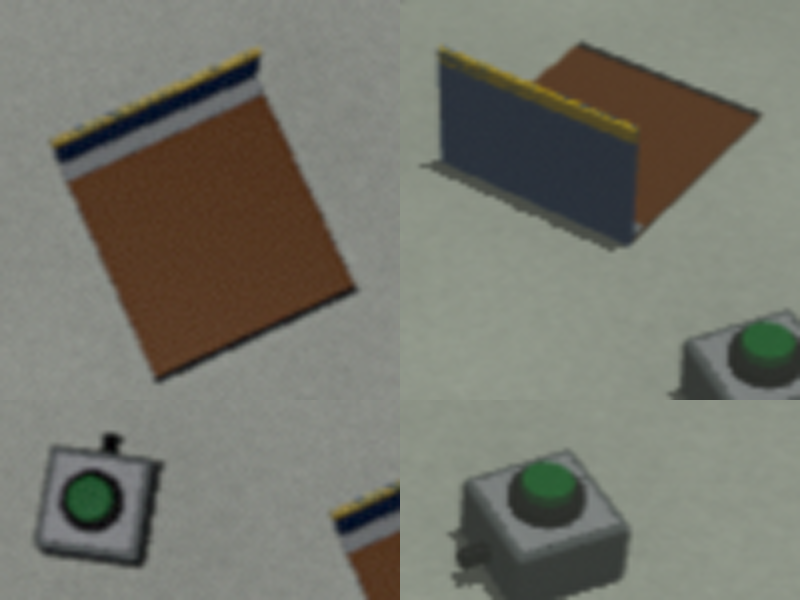

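```bash
cat > h.py <<'E'
import cv2, numpy as np
from plant import vision
def P(n):
    c=vision.camera_info(n); K=np.array([[c['fx'],0,c['cx']],[0,c['fy'],c['cy']],[0,0,1]])
    return K@np.c_[cv2.Rodrigues(c['rvec'])[0],c['tvec']]
def tri(a,b,na="top",nb="scene"):
    X=cv2.triangulatePoints(P(na),P(nb),np.float64(a).reshape(2,1),np.float64(b).reshape(2,1)).ravel(); return X[:3]/X[3]
def proj(X,n):
    x=P(n)@np.r_[X,1]; return x[:2]/x[2]
def ray(uv,z,n):
    M=P(n); A=np.c_[M[:,:2],-np.r_[uv,1]]; return np.linalg.solve(A,-(M[:,2]*z+M[:,3]))[:2]
E
python3 - <<'E'
from h import *
np.set_printoptions(precision=4,suppress=True)
T=lambda x,y:(270+x/4-.4,220+y/4-.4); S=lambda x,y:(295+x/4-.4,215+y/4-.4)
pl=tri(T(53,145),S(237,130)); pr=tri(T(261,53),S(38,50)); nl=tri(T(157,380),S(360,115)); nr=tri(T(355,290),S(182,43))
print("foot edge L,R",pl,pr,np.linalg.norm(pl-pr)); print("near L,R",nl,nr,np.linalg.norm(nl-nr))
g=tri((200+22.5-.4,227+24.5-.4),(350+37-.4,280+20-.4)); print("green",g)
print("red",tri((416,253),(286,197)))
m=(pl+pr)/2; n=(nl+nr)/2; print("mid",m,n,n-m,np.linalg.norm((n-m)[:2]))
e=pl-pr; print("heel yaw",np.arctan2(e[1],e[0]), "dir panel->foot", np.arctan2(*(m-n)[1::-1]))
for nme,uv,z in [("trans near L",(263,168),.06),("near R",(362,168),.06),("timer",(218,204),.02),("tray",(400,183),.02),("tip",(162,235),.075),("bottle",(150,308),.15)]: print(nme,ray(uv,z,"top"))
E
```

```text
foot edge L,R [0.5102 0.1034 0.1045] [ 0.572  -0.0656  0.1026] 0.179895261083501
near L,R [0.3291 0.0377 0.0008] [ 0.3891 -0.1287  0.0018] 0.17688793874902617
green [0.5474 0.2971 0.0666]
red [ 0.4927 -0.3196  0.0578]
mid [0.5411 0.0189 0.1035] [ 0.3591 -0.0455  0.0013] [-0.182  -0.0644 -0.1022] 0.19306725010003664
heel yaw 1.9211105349981104 dir panel->foot 0.34030101342525965
trans near L [0.8159 0.1504]
near R [ 0.7903 -0.1746]
timer [0.7163 0.3096]
tray [ 0.7408 -0.3007]
tip [0.6134 0.4841]
bottle [0.3763 0.5075]
```

Call:
apply_moves(deltas=[{"translation":[1.8,-4.4,0.4],"delta_rot":[0,0,-0.17],"jaw":0},{"translation":[1.8,-4.4,0.4],"delta_rot":[0,0,-0.17],"jaw":0},{"translation":[1.8,-4.4,0.4],"delta_rot":[0,0,-0.17],"jaw":0},{"translation":[1.8,-4.4,0.4],"delta_rot":[0,0,-0.17],"jaw":0},{"translation":[1.8,-4.4,0.4],"delta_rot":[0,0,-0.17],"jaw":0}])

```text
t: 0.72
tool_pos: [0.3524, 0.4003, 0.2512]
eef_rot: [-3.141, -0.0, -2.825]
force: [0.8, -0.1, -0.8]
gripper_width: -0.0003
```

Call:
apply_moves(deltas=[{"translation":[1.8,-4.4,0],"delta_rot":[0,0,-0.17],"jaw":0},{"translation":[1.8,-4.4,0],"delta_rot":[0,0,-0.17],"jaw":0},{"translation":[1.8,-4.4,0],"delta_rot":[0,0,-0.17],"jaw":0},{"translation":[1.8,-4.4,0],"delta_rot":[0,0,-0.17],"jaw":0},{"translation":[1.8,-4.4,0],"delta_rot":[0,0,-0.17],"jaw":0}])

```text
t: 1.35
tool_pos: [0.4422, 0.1804, 0.2512]
eef_rot: [3.142, -0.0, 2.608]
force: [0.8, -0.3, -0.7]
gripper_width: 0.0005
```

Call:
apply_moves(deltas=[{"translation":[1.8,-4.4,0],"delta_rot":[0,0,-0.17],"jaw":0},{"translation":[1.8,-4.4,0],"delta_rot":[0,0,-0.17],"jaw":0},{"translation":[1.8,-4.4,0],"delta_rot":[0,0,-0.17],"jaw":0},{"translation":[1.5,-4.0,0],"delta_rot":[0,0,-0.17],"jaw":0},{"translation":[0,0,0],"delta_rot":[0,0,0],"jaw":0}])

```text
t: 1.98
tool_pos: [0.5113, 0.0076, 0.2507]
eef_rot: [-3.14, 0.0, 1.928]
force: [-0.6, -0.0, -0.4]
gripper_width: 0.0001
```

```bash
python3 - <<'E'
from h import *
i=vision.capture("wrist"); s=vision.capture("scene")
for n,X in [("edgeL",[.5102,.1034,.108]),("edgeR",[.572,-.0656,.108]),("mid",[.541,.019,.108]),("tcp",[.5113,.0076,.2507])]: print(n,proj(X,"wrist"),proj(X,"scene"))
cv2.imwrite("pics/w1.png",np.hstack([cv2.resize(i,(400,300)),cv2.resize(s[100:340,220:540],(400,300))])[:,:,::-1])
E
```

```text
edgeL [444.98815434 267.895678  ] [353.70168362 246.09449107]
edgeR [203.13651367 265.44222136] [304.53817535 225.76038233]
mid [324.36417449 266.59602035] [328.43772241 235.63106805]
tcp [322.44221217 307.76047901] [334.83969869 190.04442324]
```

View pics/w1.png

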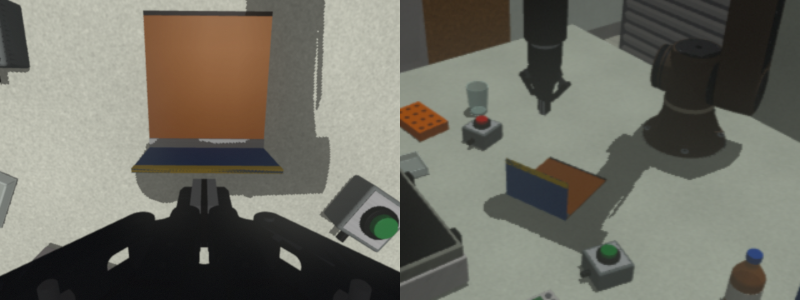

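The wrist view shows the foot edge at about (211..451, 272) in full-size pixels. That is about 5 mm left of and 3 mm beyond my estimate. The scene view shows the gripper clear above the panel. I'll correct sideways and descend behind the foot.

Call:
apply_moves(deltas=[{"translation":[-0.16,0.43,-4],"delta_rot":[0,0,0],"jaw":0},{"translation":[0,0,-4],"delta_rot":[0,0,0],"jaw":0},{"translation":[0,0,-4],"delta_rot":[0,0,0],"jaw":0},{"translation":[0,0,-3.5],"delta_rot":[0,0,0],"jaw":0},{"translation":[0,0,0],"delta_rot":[0,0,0],"jaw":0}])

```text
t: 2.7
tool_pos: [0.5075, 0.0146, 0.0943]
eef_rot: [-3.136, -0.0, 1.936]
force: [-0.4, 0.3, 0.5]
gripper_width: 0.0001
```

Call:
apply_moves(deltas=[{"translation":[0.38,0.13,0],"delta_rot":[0,0,0],"jaw":0},{"translation":[0.38,0.13,0],"delta_rot":[0,0,0],"jaw":0},{"translation":[0.38,0.13,0],"delta_rot":[0,0,0],"jaw":0},{"translation":[0.38,0.13,0],"delta_rot":[0,0,0],"jaw":0},{"translation":[0,0,0],"delta_rot":[0,0,0],"jaw":0}])

```text
t: 3.32
tool_pos: [0.5251, 0.0196, 0.0965]
eef_rot: [3.141, 0.0, 1.933]
force: [0.2, -0.1, -0.1]
gripper_width: 0.0001
```

Call:
apply_moves(deltas=[{"translation":[0.38,0.13,0],"delta_rot":[0,0,0],"jaw":0},{"translation":[0.38,0.13,0],"delta_rot":[0,0,0],"jaw":0},{"translation":[0.28,0.1,0],"delta_rot":[0,0,0],"jaw":0},{"translation":[0.28,0.1,-0.03],"delta_rot":[0,0,0],"jaw":0},{"translation":[0.28,0.1,-0.05],"delta_rot":[0,0,0],"jaw":0}])

```text
t: 3.95
tool_pos: [0.5409, 0.0251, 0.0955]
eef_rot: [-3.141, 0.0, 1.934]
force: [-1.9, 0.5, 2.2]
gripper_width: -0.0
```

Call:
apply_moves(deltas=[{"translation":[0.28,0.1,-0.05],"delta_rot":[0,0,0],"jaw":0},{"translation":[0.28,0.1,-0.05],"delta_rot":[0,0,0],"jaw":0},{"translation":[0.28,0.1,-0.1],"delta_rot":[0,0,0],"jaw":0},{"translation":[0.28,0.1,-0.1],"delta_rot":[0,0,0],"jaw":0},{"translation":[0.28,0.1,-0.1],"delta_rot":[0,0,0],"jaw":0}])

```text
t: 4.58
tool_pos: [0.555, 0.0302, 0.0914]
eef_rot: [3.141, 0.0, 1.934]
force: [-1.2, -1.1, 0.7]
gripper_width: 0.0003
```

```bash
python3 - <<'E'
from h import *
i=vision.capture("wrist"); s=vision.capture("scene")
cv2.imwrite("pics/w2.png",np.hstack([cv2.resize(i,(400,300)),cv2.resize(s[130:310,240:480],(400,300))])[:,:,::-1])
E
```

```text
(no output)
```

View pics/w2.png

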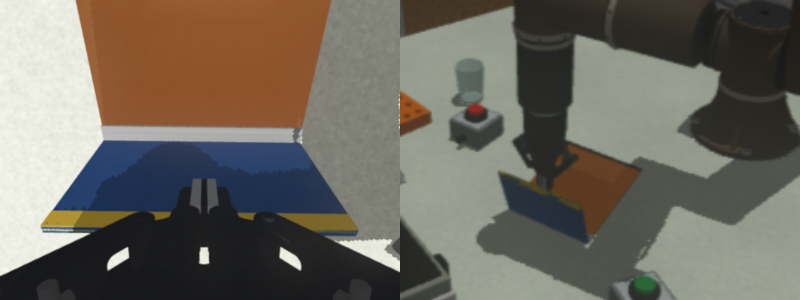

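The foot is tilting cleanly, with the fingertips centred just inside the yellow strip. I'll keep following the arc.

Call:
apply_moves(deltas=[{"translation":[0.28,0.1,-0.1],"delta_rot":[0,0,0],"jaw":0},{"translation":[0.28,0.1,-0.1],"delta_rot":[0,0,0],"jaw":0},{"translation":[0.28,0.1,-0.12],"delta_rot":[0,0,0],"jaw":0},{"translation":[0.28,0.1,-0.14],"delta_rot":[0,0,0],"jaw":0},{"translation":[0.28,0.1,-0.16],"delta_rot":[0,0,0],"jaw":0}])

```text
t: 5.3
tool_pos: [0.569, 0.0352, 0.0852]
eef_rot: [3.141, -0.0, 1.934]
force: [-0.8, -0.5, 1.1]
gripper_width: 0.0003
```

Call:
apply_moves(deltas=[{"translation":[0.28,0.1,-0.18],"delta_rot":[0,0,0],"jaw":0},{"translation":[0.28,0.1,-0.2],"delta_rot":[0,0,0],"jaw":0},{"translation":[0.28,0.1,-0.2],"delta_rot":[0,0,0],"jaw":0},{"translation":[0.28,0.1,-0.22],"delta_rot":[0,0,0],"jaw":0},{"translation":[0.25,0.09,-0.24],"delta_rot":[0,0,0],"jaw":0}])

```text
t: 5.92
tool_pos: [0.5826, 0.0401, 0.0747]
eef_rot: [3.142, -0.0, 1.934]
force: [-0.9, -0.2, -0.4]
gripper_width: -0.0
```

```bash
python3 - <<'E'
from h import *
i=vision.capture("wrist"); s=vision.capture("scene")
cv2.imwrite("pics/w3.png",np.hstack([cv2.resize(i,(400,300)),cv2.resize(s[130:310,240:480],(400,300))])[:,:,::-1])
E
```

```text
(no output)
```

View pics/w3.png

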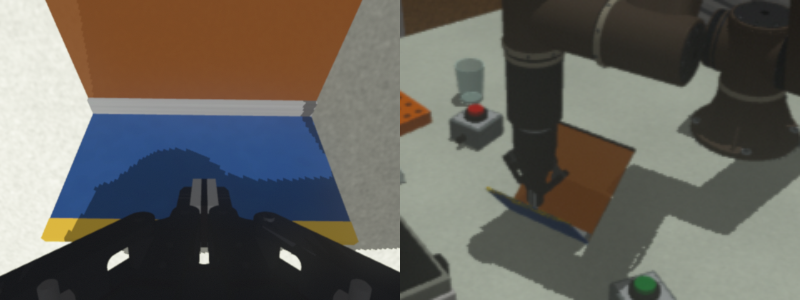

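The foot is at about 37° and the heel has not slid noticeably. Before the drop I'll lean the gripper body forward, away from the rising panel, keeping the tip in place.

Call:
apply_moves(deltas=[{"translation":[0,0,0.08],"delta_rot":[-0.03,0.085,0],"jaw":0},{"translation":[0,0,0.08],"delta_rot":[-0.03,0.085,0],"jaw":0},{"translation":[0,0,0.08],"delta_rot":[-0.03,0.085,0],"jaw":0},{"translation":[0,0,0.08],"delta_rot":[-0.03,0.085,0],"jaw":0},{"translation":[0,0,0],"delta_rot":[0,0,0],"jaw":0}])

```text
t: 6.65
tool_pos: [0.5829, 0.0403, 0.0766]
eef_rot: [-2.779, -0.008, 1.932]
force: [-0.4, -1.0, 0.1]
gripper_width: -0.0001
```

```bash
python3 - <<'E'
from h import *
c=vision.camera_info("wrist"); R=cv2.Rodrigues(c['rvec'])[0]; print("cam pos",-R.T@c['tvec'])
E
```

```text
cam pos [0.57333025 0.03468682 0.23369571]
```

Call:
apply_moves(deltas=[{"translation":[0.24,0.09,-0.2],"delta_rot":[0,0,0],"jaw":0},{"translation":[0.24,0.09,-0.22],"delta_rot":[0,0,0],"jaw":0},{"translation":[0.24,0.09,-0.24],"delta_rot":[0,0,0],"jaw":0},{"translation":[0.24,0.09,-0.26],"delta_rot":[0,0,0],"jaw":0},{"translation":[0.22,0.08,-0.28],"delta_rot":[0,0,0],"jaw":0}])

```text
t: 7.28
tool_pos: [0.5944, 0.0444, 0.066]
eef_rot: [-2.781, -0.008, 1.932]
force: [-0.9, -0.5, -0.8]
gripper_width: -0.0004
```

Call:
apply_moves(deltas=[{"translation":[0.22,0.08,-0.28],"delta_rot":[0,0,0],"jaw":0},{"translation":[0.22,0.08,-0.28],"delta_rot":[0,0,0],"jaw":0},{"translation":[0.2,0.07,-0.28],"delta_rot":[0,0,0],"jaw":0},{"translation":[0,0,0],"delta_rot":[0,0,0],"jaw":0}])

```text
t: 7.78
tool_pos: [0.6006, 0.0467, 0.0573]
eef_rot: [-2.781, -0.008, 1.932]
force: [0.1, 0.3, 0.2]
gripper_width: 0.0001
```

```bash
python3 - <<'E'
from h import *
i=vision.capture("wrist"); s=vision.capture("scene")
cv2.imwrite("pics/w4.png",np.hstack([cv2.resize(i,(400,300)),cv2.resize(s[130:310,240:480],(400,300))])[:,:,::-1])
E
```

```text
(no output)
```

View pics/w4.png

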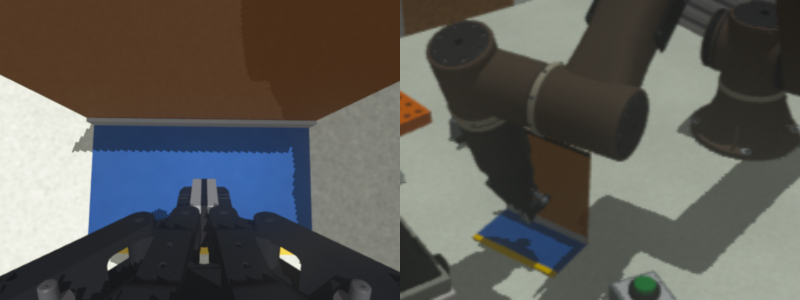

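The foot is flat on the bench and the panel is upright. I'll retreat up and forward, then check before going to the button.

Call:
apply_moves(deltas=[{"translation":[0.4,0.15,1.5],"delta_rot":[0,0,0],"jaw":0},{"translation":[0.4,0.15,3],"delta_rot":[0,0,0],"jaw":0},{"translation":[0.4,0.15,4],"delta_rot":[0,0,0],"jaw":0},{"translation":[0,0,5],"delta_rot":[0,0,0],"jaw":0},{"translation":[0,0,5],"delta_rot":[0,0,0],"jaw":0}])

```text
t: 8.5
tool_pos: [0.6127, 0.0511, 0.2457]
eef_rot: [-2.782, -0.008, 1.932]
force: [-0.0, 0.9, -0.0]
gripper_width: -0.0
```

Call:
apply_moves(deltas=[{"translation":[0,0,5],"delta_rot":[0,0,0],"jaw":0},{"translation":[0,0,4],"delta_rot":[0,0,0],"jaw":0},{"translation":[0,4,0],"delta_rot":[0.03,-0.085,0],"jaw":0},{"translation":[0,5,0],"delta_rot":[0.03,-0.085,0],"jaw":0},{"translation":[-1,5,0],"delta_rot":[0.03,-0.085,0],"jaw":0}])

```text
t: 9.12
tool_pos: [0.6029, 0.1924, 0.3342]
eef_rot: [-3.056, -0.003, 1.933]
force: [-0.2, 1.2, -0.3]
gripper_width: 0.0
```

Call:
apply_moves(deltas=[{"translation":[-2,5,0],"delta_rot":[0.03,-0.085,0],"jaw":0},{"translation":[-3,4,0],"delta_rot":[0,0,0],"jaw":0},{"translation":[0,1.5,0],"delta_rot":[0,0,0],"jaw":0},{"translation":[0,0,0],"delta_rot":[0,0,0],"jaw":0}])

```text
t: 9.62
tool_pos: [0.5526, 0.2971, 0.3336]
eef_rot: [3.141, -0.0, 1.935]
force: [0.2, -0.0, -0.2]
gripper_width: 0.0002
```

```bash
python3 - <<'E'
from h import *
i=vision.capture("wrist"); s=vision.capture("scene"); t=vision.capture("top")
hsv=cv2.cvtColor(i,cv2.COLOR_RGB2HSV); m=cv2.inRange(hsv,(50,120,40),(80,255,255))
n,l,st,c=cv2.connectedComponentsWithStats(m); k=1+st[1:,4].argmax(); print("green blob",c[k],st[k])
for z in(.06,.064,.067): print(z, ray(c[k],z,"wrist"))
print("pred",proj([.5474,.2971,.066],"wrist"))
cv2.imwrite("pics/w5.png",np.hstack([cv2.resize(i,(400,300)),cv2.resize(s[160:340,240:480],(400,300))])[:,:,::-1])
cv2.imwrite("pics/top1.png",t[:,:,::-1])
E
```

```text
green blob [327.83333333 189.03846154] [315 180  30  20 312]
0.06 [0.54510549 0.29356729]
0.064 [0.54459431 0.2933566 ]
0.067 [0.54421092 0.29319858]
pred [330.30875536 193.18753037]
```

View pics/w5.png

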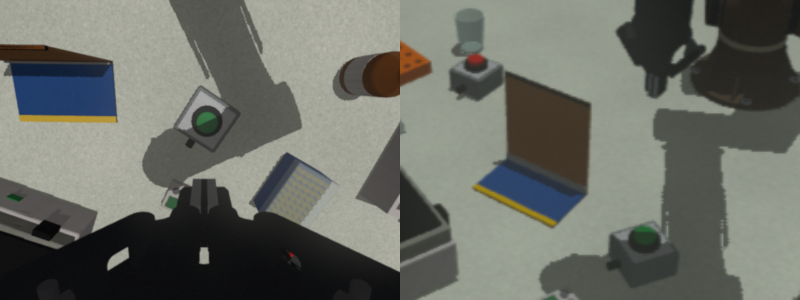

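The shield stands upright, and the wrist view shows the button centred near (330,195), where my triangulated (0.547, 0.297) predicts it. I'll go down to press.

Call:
apply_moves(deltas=[{"translation":[-0.5,0,-5],"delta_rot":[0,0,0],"jaw":0},{"translation":[0,0,-5.5],"delta_rot":[0,0,0],"jaw":0},{"translation":[0,0,-5.5],"delta_rot":[0,0,0],"jaw":0},{"translation":[0,0,-5.5],"delta_rot":[0,0,0],"jaw":0},{"translation":[0,0,-3.5],"delta_rot":[0,0,0],"jaw":0}])

```text
t: 10.4
tool_pos: [0.5474, 0.294, 0.0798]
eef_rot: [-3.139, 0.001, 1.931]
force: [0.6, -0.3, 0.1]
gripper_width: 0.0001
```

Call:
apply_moves(deltas=[{"translation":[0,0,-0.6],"delta_rot":[0,0,0],"jaw":0},{"translation":[0,0,-0.3],"delta_rot":[0,0,0],"jaw":0},{"translation":[0,0,0],"delta_rot":[0,0,0],"jaw":0}])

```text
t: 10.78
tool_pos: [0.5486, 0.2966, 0.0753]
eef_rot: [3.139, -0.001, 1.933]
force: [-0.2, -0.2, -0.1]
gripper_width: -0.0003
```

```bash
python3 - <<'E'
from h import *
i=vision.capture("wrist"); s=vision.capture("scene")
print(proj([.5474,.2971,.066],"wrist"))
cv2.imwrite("pics/w6.png",np.hstack([cv2.resize(i,(400,300)),cv2.resize(s[220:340,300:460],(400,300))])[:,:,::-1])
E
```

```text
[329.14889578 297.09525997]
```

View pics/w6.png

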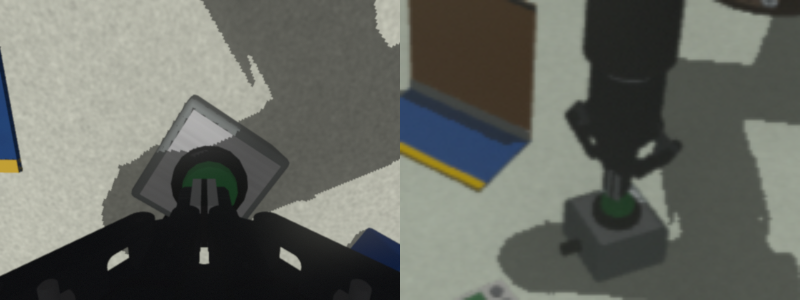

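The fingertip is about 9 mm above the button and about 3 to 4 mm short in the +y direction, with the button centred at about (337,300) in the wrist view. I'll correct that and press in small steps.

Call:
apply_moves(deltas=[{"translation":[-0.1,0.35,0],"delta_rot":[0,0,0],"jaw":0},{"translation":[0,0,-0.4],"delta_rot":[0,0,0],"jaw":0},{"translation":[0,0,-0.3],"delta_rot":[0,0,0],"jaw":0},{"translation":[0,0,-0.2],"delta_rot":[0,0,0],"jaw":0},{"translation":[0,0,0],"delta_rot":[0,0,0],"jaw":0}])

```text
t: 11.5
tool_pos: [0.5471, 0.3005, 0.066]
eef_rot: [3.14, -0.001, 1.934]
force: [-3.3, 1.5, 11.3]
gripper_width: -0.0002
```

Call:
apply_moves(deltas=[{"translation":[0,0,-0.2],"delta_rot":[0,0,0],"jaw":0},{"translation":[0,0,-0.2],"delta_rot":[0,0,0],"jaw":0},{"translation":[0,0,0],"delta_rot":[0,0,0],"jaw":0}])

```text
t: 11.88
tool_pos: [0.5472, 0.3006, 0.0654]
eef_rot: [3.138, -0.0, 1.936]
force: [-13.2, -2.4, 36.6]
gripper_width: 0.0002
```

Force rose sharply at z≈0.066, which suggests the end stop. I'll let the button up in small steps to confirm the spring travel.

Call:
apply_moves(deltas=[{"translation":[0,0,0.45],"delta_rot":[0,0,0],"jaw":0},{"translation":[0,0,0],"delta_rot":[0,0,0],"jaw":0}])

```text
t: 12.12
tool_pos: [0.5471, 0.3004, 0.0662]
eef_rot: [3.14, -0.001, 1.934]
force: [-0.4, 2.3, 4.0]
gripper_width: -0.0004
```

Call:
apply_moves(deltas=[{"translation":[0,0,0.2],"delta_rot":[0,0,0],"jaw":0},{"translation":[0,0,0],"delta_rot":[0,0,0],"jaw":0}])

```text
t: 12.38
tool_pos: [0.5469, 0.2999, 0.0672]
eef_rot: [3.141, -0.0, 1.934]
force: [1.9, 2.3, 3.1]
gripper_width: -0.0002
```

Call:
apply_moves(deltas=[{"translation":[0,0,0.2],"delta_rot":[0,0,0],"jaw":0},{"translation":[0,0,0],"delta_rot":[0,0,0],"jaw":0}])

```text
t: 12.62
tool_pos: [0.5467, 0.2995, 0.0691]
eef_rot: [-3.141, 0.0, 1.933]
force: [0.6, 0.5, 2.1]
gripper_width: -0.0002
```

```bash
python3 - <<'E'
from h import *
i=vision.capture("wrist"); s=vision.capture("scene")
print(proj([.547,.300,.07],"wrist"))
cv2.imwrite("pics/w7.png",np.hstack([i[150:450,120:520],cv2.resize(s[270:330,350:430],(400,300),interpolation=2)])[:,:,::-1])
E
```

```text
[328.3877882  311.04406785]
```

View pics/w7.png

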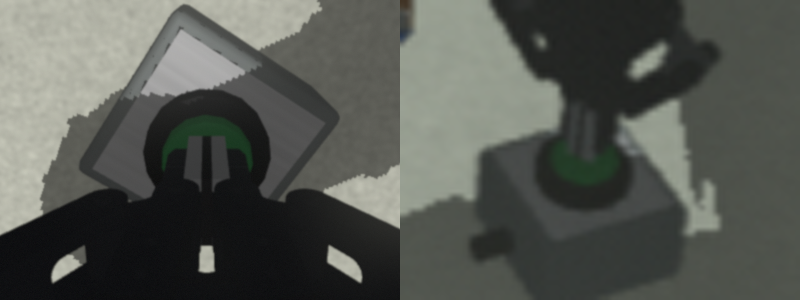

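On release the force fell from 4.0 to 3.1 to 2.1 N as z went from 0.0662 to 0.0672 to 0.0691. That is the button spring, so the press reached its full-down stop, with the fingers centred on the green cap. Now I'll let go and retreat.

Call:
apply_moves(deltas=[{"translation":[0,0,1],"delta_rot":[0,0,0],"jaw":0},{"translation":[0,0,4],"delta_rot":[0,0,0],"jaw":0},{"translation":[0,0,5],"delta_rot":[0,0,0],"jaw":0},{"translation":[0,0,5],"delta_rot":[0,0,0],"jaw":0},{"translation":[0,0,5],"delta_rot":[0,0,0],"jaw":0}])

```text
t: 13.35
tool_pos: [0.5458, 0.2988, 0.2709]
eef_rot: [-3.14, 0.0, 1.933]
force: [0.4, 1.7, 0.2]
gripper_width: -0.0001
```

Call:
apply_moves(deltas=[{"translation":[0,0,4],"delta_rot":[0,0,0],"jaw":0},{"translation":[0,0,0],"delta_rot":[0,0,0],"jaw":0},{"translation":[0,0,0],"delta_rot":[0,0,0],"jaw":0}])

```text
t: 13.72
tool_pos: [0.5458, 0.2992, 0.3086]
eef_rot: [-3.14, 0.0, 1.933]
force: [-0.3, -0.6, -0.6]
gripper_width: 0.0002
```

```bash
python3 - <<'E'
from h import *
s=vision.capture("scene"); t=vision.capture("top")
cv2.imwrite("pics/end.png",np.hstack([s[130:410,120:520],t[140:420,120:520]])[:,:,::-1])
E
```

```text
(no output)
```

View pics/end.png

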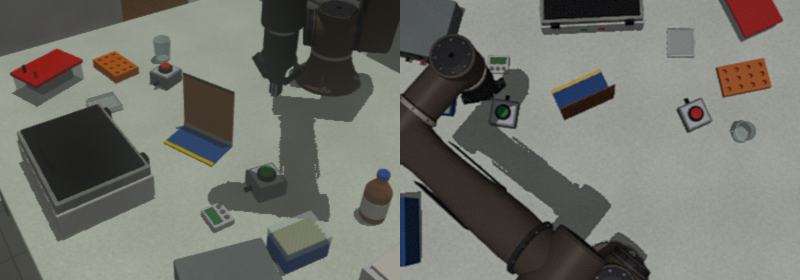

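The shield stands upright where it fell, the green button is released, the robot is clear, and the bystanders look unmoved. I'm handing in the job.

```bash
python3 -c "
from plant import workorder; print(workorder.job_done())"
```

```text
the job is handed in; nothing more can be done
None
```

The shield is standing upright on its foot about where it fell, and the green lamp button has been pressed fully down and released. I handed the job in at about 14 s of robot time.

- **Shield:** I pushed the foot over with closed fingertips, with about 3 N at most in the readings. Near 37° I leaned the gripper forward so the rising panel would clear it. The last scene and top pictures show the shield upright, with the red button, the other items in view and the bench undisturbed.
- **Button:** I pressed until it hit a hard stop at z ≈ 0.066. On release the force fell from 4.0 to 3.1 to 2.1 N, which matches the button's spring.

**Checks that disagreed or were marginal:**
- **Stop force:** the wrist force briefly read about 37 N up (39 N in all) when I pushed past the stop. That is more than the button needed, but it was at the fingertips and well below the 120 N wrist limit.
- **Height measurement:** measuring height from the two cameras read about 5 mm low (foot edge 0.104 m instead of 0.110 m). It put the button top at 0.067 m, while the press suggested about 0.072 m. I used the forces and the wrist camera to settle it.

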